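# Bolt the teak spice box shut

## Robot

A 6-joint arm with a two-finger parallel gripper is mounted at the origin on the work surface. World frame = base frame: x ahead of the robot, y to its left, z up, the work surface at z = 0. Lengths are in m, angles in rad, forces in N, time in s.
With the tool pointing down it reaches from about 0.35 to 0.925 m from the base axis. Payload 6.4 kg.
Tool frame: the origin (TCP) lies midway between the tips of the shut fingers; the grasp point (between the pads) lies 19 mm behind it; z points along the fingers, y is the line along which they close (so a half turn about z gives the same grasp; the last joint's range is limited). The gripper opens to 85 mm and grips with 20 to 120 N. Pads are 22 mm wide; open, the fingers measure 114 mm over their backs; the gripper's body (76 mm by 85 mm) begins 54 mm behind the grasp point. The pads swing forward as they close: fully open they stand 13 mm farther back than shut.
Start: joints at [1.102, 0.245, 1.558, -0, 1.339, -0.174], TCP at [0.189, 0.622, 0.231] pointing down, gripper open.
Joint ranges: [-3.13, 3.13], [-1.02, 2.26], [0.13, 2.54], [-0.95, 4.09], [0.21, 2.88], [-2.74, 2.74]. Speed limits (rad/s): [2.57, 2.57, 3.14, 3.14, 3.14, 3.14].

## Interface

Orientations are given as a unit quaternion [x, y, z, w].
In Python, from station import robot gives the robot as it stands.
- The arm moves only by the shell command python3 -m creep 'ROWS' [FORCE]. ROWS is JSON, one flat list of numbers, 5 for each row, row after row: the shift along the tool's x, y, z in mm, then the turn about the tool's z in degrees, then the closure, from 0 (fully open) to 1 (shut). In form: [dx, dy, dz, spin, grip, dx, dy, dz, spin, grip, ...]. A call has exactly 10 rows; each row shifts and turns the commanded pose from where the row before left it, along the tool's axes as they then stand; what a row does not reach is not made up. A row lasts 1/10 s, in which the tool goes at most 50 mm and 8.59 degrees, less where a joint would pass 70% of its speed; a pose out of reach is approached as far as the arm can. A call with a gripper value outside its range is refused whole. The fingers move at their own pace and stop on an object; FORCE is the grip in N (left out, the last holds). Time passes only in rows, so rows that do not move let the fingers close, or fill a call up. It gives the time, the measured TCP pose, the force, the opening and the grip force at its end, in the units of the state.
- robot.read_state(): the state, without advancing time (a new reading comes with each control period).
- robot.read_camera(name): name is "side" or "top" or "wrist"; returns a dict with "image" (420x560x3 uint8, blue, green, red), "range_z" (420x560 float32, m along the optical axis (not along the pixel's ray), 0 where there is no reading), "fx", "fy", "cx", "cy" (pixels), "origin" and "rotation" of the camera in the world. Camera axes: x right, y up, looking along -z (the intrinsics and any distortion apply to the point x, -y, -z); pixel columns grow to the right and rows downward; lengths in m; the calibration is good to about 2 mm. The wrist camera is an equidistant fisheye: a pixel r from the principal point sees the ray r / f radians off the axis. A picture is of the moment at which its call begins.
- robot.finish_job(): hands the job in; it is judged then, once.
The state is a dict: "t": time; "joint_pos": joint angles; "qd": joint speeds; "tau": joint torques, N m; "position": TCP position; "eef_rot": TCP orientation; "contact_force": force on the tool from outside, world axes, zero at the start; "ft_torque": the same for the moment, N m; "gripper_width": finger opening in m; "gripper_force": force on a finger pad.
Only numpy, scipy, OpenCV 4.12 (cv2) and the standard library are available. Lean on these libraries where they do the work, as an engineer would, in place of code of your own. Each camera call takes 0.05 s, during which the arm holds its last target. There are 200 camera calls.

## Task

Bolt the teak spice box shut: slide the steel barrel bolt on its lid across, handle raised, until its tip is home in the keeper, then turn the handle down into the keeper's notch until it lies fully down, and let go. Work gently and by feel: never force the bolt or its handle against the keeper or the guard rail, and leave the grinder, the ladle and the spice jar where they stand.

Things in the scene. Friction and masses are not known exactly. Their poses are not given: they have to be found in the camera images.
- spice_box: Teak box, 186 mm (its x) by 286 mm (its y) by 75 mm high, fixed to the counter; origin at the centre of its underside, z up; its -x side faces the robot, more or less. On the flat lid lies a steel barrel bolt that slides towards the box's +y across the lid's seam. Two 34 mm high straps round the bolt stand at y = -96 to -60 mm.
- bolt_axis (a point): Point on the bolt's axis, fixed to the box (it does not move with the bolt): at x = +30, y = 0, z = +97 mm in the box frame (22 mm above the lid). The axis runs along the box's y. A gentle hand: more than 25 N between the bolt or handle and the rail or keeper is damage; a push on the knob acts about 1.7 times as hard where the handle rests on the rail.
- rail_start (a point): Top of the steel guard rail at its -y end, 34 mm above the lid. The rail, 6 mm thick, runs along the box's +y from here (y = -61 mm), 26 mm from the bolt's axis on its -x side, on into the keeper. The handle cannot turn down past it except in one notch, 13 mm wide and 15 mm deep, in the keeper. Past the notch the keeper is 34 mm high, up to 34 mm farther on.
- bolt (a joint): Slide of the bolt along the box's +y, in m: 0 drawn back (handle at y = -30 mm in the box frame). Home is somewhere between 0.045 and 0.066: the keeper is adjustable, set differently each time and not reported; feel for it or look. Its end wall stops the bolt's tip when the handle faces the notch (within 1 mm). The bolt drags with about 2.5 N and stays where it is left.
- handle (a joint): Turn of the handle about the bolt's axis, in rad: 0 upright, growing as it turns down towards the box's -x side; on the guard rail it rests at about 1.0, in the bottom of the notch at about 1.53 (almost level). It turns stiffly (about 0.07 N m, 1.4 N at the knob) and stays where it is left.
- knob (a point): Centre of the round steel ball knob, 18 mm in diameter, at the end of the handle, 52 mm from the bolt's axis, on an 8 mm round rod. It slides and turns with the bolt. It can be pinched from above across the box's y and turns freely enough between the fingers.
- grinder: Bystander: squat white electric spice grinder with a clear domed lid, 100 mm in diameter, 149 mm high, 0.9 kg, loose; origin at the centre of its underside.
- ladle_bowl (a point): Bystander: blue enamel ladle lying loose, bowl 80 mm in diameter and 34 mm high, handle 225 mm long; this point is the middle of the bowl.
- spice_jar: Bystander: amber glass spice jar with a steel cap, 48 mm in diameter, 100 mm high, loose; origin at the centre of its underside.

How it is judged:
On the way, in this order (a step that is already met when the one before it is completed fails the run):
1. the bolt is slid across towards the keeper with its handle raised (value of joint bolt above 0.036 m and value of joint handle below 1.25 rad), for 0.1 s.
2. the handle is turned fully down in the keeper's notch (value of joint bolt above 0.04 m and value of joint handle above 1.42 rad), for 0.2 s.
At the end, for the whole second after the job is handed in: The bolt is slid home (more than 40 mm along) and its handle lies down in the keeper's notch, turned more than 1.42 rad from upright (its bottom is at about 1.53), both at rest and released; grinder, ladle and jar are where they were (all of step 2 and velocity of joint handle between -0.05 and 0.05 rad/s and velocity of joint bolt between -0.01 and 0.01 m/s); the robot touches nothing.
It fails at once if the bolt or its handle is forced against the keeper or guard rail with more than 25 N (contact force between bolt and spice_box above 25 N).
It fails at once if the grinder, ladle or spice jar is moved more than 20 mm (distance of any of grinder, ladle_bowl, spice_jar from where it was at the start of the episode above 0.02 m).
It also fails if it takes over 61 s, if anything falls off the work surface, if the arm or the gripper's body presses on something with over 40 N, if the wrist force passes 120 N, or if a joint passes its speed limit or range.

## Working session

There is one attempt and no reset: what is moved stays moved. The work goes in short steps, Python scripts to look and compute and a shell command to move; the robot and the scene stay as the last step left them, time stands still between calls to the robot, and variables do not carry over. Pictures are saved under pics/ and viewed, at most 10 in all, crops included, and the job is handed in when it is done.

```bash
mkdir -p pics; cat > h.py <<'E'
import numpy as np,cv2
from station import robot
def cam(n):
    c=robot.read_camera(n); return c
def pts(c):
    z=c["range_z"]; v,u=np.mgrid[0:z.shape[0],0:z.shape[1]]
    p=np.stack([(u-c["cx"])/c["fx"]*z,-(v-c["cy"])/c["fy"]*z,-z],-1)
    return p@np.array(c["rotation"]).T+np.array(c["origin"])
E
python3 - <<'E'
from h import *
for n in("top","side"):
    c=cam(n); cv2.imwrite(f"pics/{n}0.png",c["image"]); np.save(f"{n}.npy",pts(c)); print(n,c["origin"],c["fx"])
s=robot.read_state(); print(s)
E
```

```text
Traceback (most recent call last):
  File "h.py", line 8, in pts
    return p@np.array(c["rotation"]).T+np.array(c["origin"])
           ~^~~~~~~~~~~~~~~~~~~~~~~~~~
ValueError: matmul: Input operand 1 has a mismatch in its core dimension 0, with gufunc signature (n?,k),(k,m?)->(n?,m?) (size 4 is different from 3)
```

Rotation is a quaternion.

```bash
sed -i 's/np.array(c\["rotation"\]).T/R.from_quat(c["rotation"]).as_matrix().T/; 1a from scipy.spatial.transform import Rotation as R' h.py
python3 - <<'E'
from h import *
for n in("top","side"):
    c=cam(n); cv2.imwrite(f"pics/{n}0.png",c["image"]); np.save(f"{n}.npy",pts(c)); print(n,c["origin"],c["fx"])
s=robot.read_state(); print(s)
E
```

```text
top [0.30420472 0.00367279 1.56409063] 455.25503716893826
side [ 0.07723051 -0.65281381  0.95562574] 465.26613212163244
{'t': 0.15, 'joint_pos': array([ 1.10188678e+00,  2.45652998e-01,  1.55873424e+00,  2.97492273e-05,
        1.33873069e+00, -1.74060088e-01]), 'qd': array([-0.00233558, -0.00100822, -0.00427133,  0.00068107, -0.00044843,
       -0.00082162]), 'tau': array([ 3.65688848e-04, -4.29984498e+01, -3.26553905e+01, -1.64528287e-04,
        3.53582858e-03, -1.16973703e-05]), 'position': array([0.18865107, 0.62156926, 0.23043376]), 'eef_rot': array([ 1.46894641e-01,  9.89151850e-01, -7.18993888e-04, -2.54707165e-04]), 'contact_force': array([-0.32431699, -0.1109923 ,  0.4558594 ]), 'ft_torque': array([ 0.03391587,  0.03235475, -0.03719555]), 'gripper_force': 0.0, 'gripper_width': 0.08554754407183374}
```

View pics/top0.png

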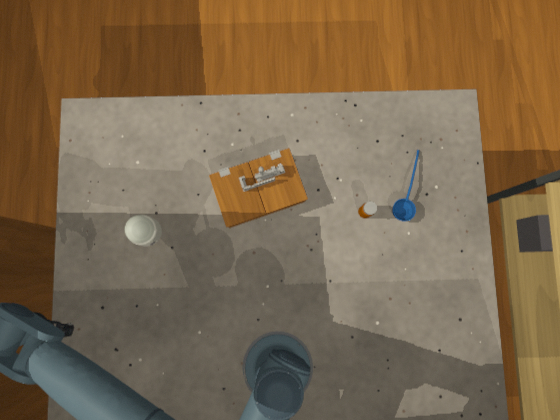

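View pics/side0.png

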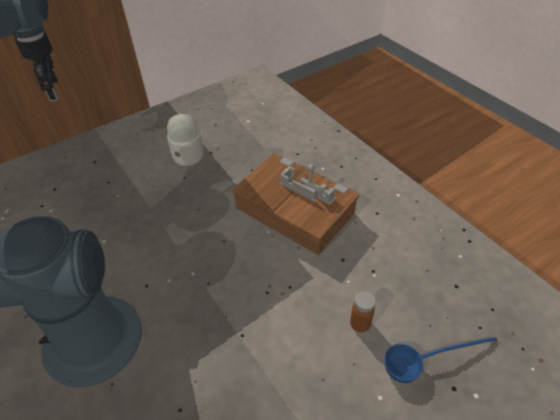

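The top view shows the box at about (258,187), with the bolt from (242,183) to (288,172). The grinder is at (141,230), the jar at (368,210) and the ladle at (404,209). Next I'll fit the box from the depth.

```bash
cat > fit.py <<'E'
from h import *
P=np.load("top.npy"); sub=P[130:240,195:320]
m=(abs(sub[...,2]-.075)<.006); q=sub[m]
r=cv2.minAreaRect((q[:,:2]*1000).astype(np.float32)); print("rect",r,np.median(q[:,2]))
b=cv2.boxPoints(r); print(b)
S=np.load("side.npy")
c0=np.array(r[0])/1000
# box +y axis: long side, pointing to +y-ish world
e=[b[1]-b[0],b[2]-b[1]]; L=max(e,key=np.linalg.norm); L=L/np.linalg.norm(L)
for s in(1,-1):
    y=L*s; x=np.array([y[1],-y[0]])
    if x[0]>0: break
print("yaw",np.degrees(np.arctan2(x[1],x[0])))
for n,A in(("top",P),("side",S)):
    A=A.reshape(-1,3); d=A[:,:2]-c0; bx=d@x; by=d@y
    k=(abs(bx)<.09)&(abs(by)<.14)&(A[:,2]>.1)
    print(n,k.sum())
    o=np.c_[bx,by,A[:,2]][k]*1000
    o=o[np.argsort(o[:,1])]
    print(o.round()[::max(1,len(o)//60)].astype(int).tolist())
    k=(A[:,2]>.138)&(abs(bx)<.09)&(abs(by)<.14); print("knob",(np.c_[bx,by,A[:,2]][k]*1000).mean(0),A[k].mean(0))
print("jar etc")
E
python3 fit.py
```

```text
rect ((594.1544189453125, 51.52978515625), (193.30697631835938, 285.42333984375), 17.571313858032227) 0.07497881485147795
[[ 458.92697  158.40384]
 [ 545.09424 -113.70221]
 [ 729.38184  -55.34427]
 [ 643.2146   216.76178]]
yaw 17.571325
top 257
[[29, -95, 104], [34, -93, 112], [40, -92, 105], [25, -90, 111], [31, -89, 115], [27, -87, 108], [33, -86, 114], [38, -84, 110], [14, -83, 109], [26, -80, 105], [21, -75, 105], [22, -72, 104], [26, -70, 107], [33, -69, 109], [27, -67, 106], [20, -64, 108], [17, -63, 108], [32, -62, 106], [19, -60, 107], [24, -59, 101], [28, -57, 102], [-1, -54, 111], [22, -51, 105], [27, -49, 101], [28, -46, 105], [-1, -43, 108], [23, -41, 103], [27, -39, 104], [-1, -36, 107], [29, -33, 101], [32, -32, 150], [1, -30, 106], [-2, -29, 105], [29, -27, 156], [25, -26, 158], [24, -25, 120], [3, -24, 108], [-1, -23, 110], [26, -22, 116], [38, -20, 157], [35, -19, 154], [29, -17, 155], [-2, -16, 109], [21, -13, 106], [4, -10, 108], [26, -8, 108], [-2, -5, 109], [32, -3, 104], [26, -1, 104], [-1, 2, 102], [0, 8, 109], [-2, 26, 114], [-2, 30, 102], [-2, 33, 106], [-2, 
[... 629 characters left out ...]
3, -41, 109], [-3, -39, 108], [31, -35, 152], [-1, -34, 111], [1, -33, 106], [25, -32, 104], [30, -31, 129], [31, -30, 124], [31, -29, 134], [28, -29, 125], [-2, -28, 109], [26, -28, 123], [25, -27, 154], [27, -26, 139], [31, -26, 156], [25, -24, 153], [26, -23, 155], [-1, -21, 100], [-3, -19, 104], [19, -17, 100], [23, -14, 103], [-4, -11, 108], [0, -8, 106], [0, -4, 108], [0, -1, 102], [-2, 4, 105], [-4, 22, 111], [-1, 27, 106], [38, 29, 100], [33, 33, 109], [-4, 35, 103], [37, 39, 103], [3, 40, 106], [9, 41, 108], [14, 42, 103], [25, 44, 109], [31, 45, 107], [24, 46, 108], [36, 48, 110], [9, 51, 107]]
knob [ 29.55214861 -28.24426801 150.98536432] [0.63085446 0.03352492 0.15098536]
jar etc
```

```bash
python3 -m creep '[0,0,0,-8.55,0.3, 0,0,0,-8.55,0.3, 0,0,0,-8.55,0.3, 0,0,0,-8.55,0.3, -15,-43,0,0,0.3, -15,-43,0,0,0.3, -15,-43,0,0,0.3, -15,-43,0,0,0.3, -15,-43,0,0,0.3, -15,-43,0,0,0.3]' 20
```

```text
t: 1.15
position: [0.3521, 0.4008, 0.2311]
eef_rot: [-0.151, 0.989, -0.0, -0.0]
contact_force: [0.8, 0.6, -0.8]
gripper_width: 0.0597
gripper_force: 0.0
```

```bash
python3 -m creep '[-15,-43,0,0,0.3, -15,-43,0,0,0.3, -15,-43,0,0,0.3, -15,-43,0,0,0.3, -15,-43,0,0,0.3, -15,-43,0,0,0.3, -15,-43,0,0,0.3, -15,-43,0,0,0.3, 0,0,0,0,0.3, 0,0,0,0,0.3]' 20; cat > w.py <<'E'
from h import *
import sys
BC=np.array([.5942,.0515]); a=np.radians(17.57)
X=np.array([np.cos(a),np.sin(a)]);Y=np.array([-np.sin(a),np.cos(a)])
s=robot.read_state(); p=s["position"]; d=p[:2]-BC
r=R.from_quat(s["eef_rot"]).as_matrix()
print("tcp box",(d@X*1000).round(1),(d@Y*1000).round(1),(p[2]*1000).round(1),"tool x ang rel -X",np.degrees(np.arctan2(r[1,0],r[0,0]))%360-197.57,"t",s["t"],"w",s["gripper_width"])
f=s["contact_force"];print("F box",(f[:2]@X).round(2),(f[:2]@Y).round(2),f[2].round(2))
if len(sys.argv)>1:
    c=cam("wrist"); cv2.imwrite(f"pics/{sys.argv[1]}.png",c["image"]); np.savez(f"{sys.argv[1]}.npz",**c)
E
python3 w.py w1
```

```text
t: 2.15
position: [0.5685, 0.1089, 0.2307]
eef_rot: [-0.15, 0.989, 0.0, -0.001]
contact_force: [0.5, -0.2, 0.8]
gripper_width: 0.06
gripper_force: 0.0
tcp box -7.1 62.5 230.7 tool x ang rel -X -0.367736790792236 t 2.15 w 0.06002769307149877
F box 0.41 -0.31 0.77
```

View pics/w1.png

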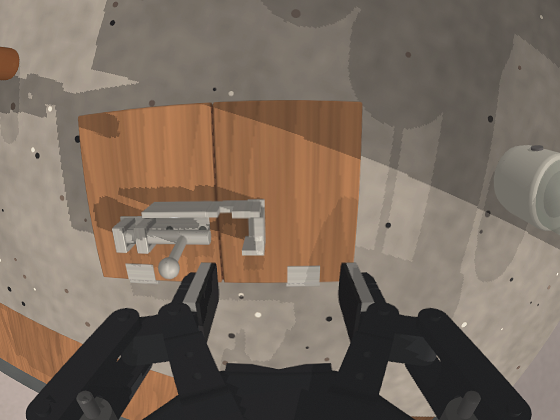

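The wrist view shows the knob at (169,268), the rail from (143,208) to about (218,208), the notch near (226,210), and the keeper from (232,207) to (262,250). I'll turn these into box-frame positions.

```bash
cat > wf.py <<'E'
from h import *
import sys
BC=np.array([.5942,.0515]); a=np.radians(17.57)
X=np.array([np.cos(a),np.sin(a)]);Y=np.array([-np.sin(a),np.cos(a)])
def wbox(fn):
    c=np.load(fn); z=c["range_z"]; v,u=np.mgrid[0:z.shape[0],0:z.shape[1]]
    dx=(u-c["cx"])/c["fx"];dy=(v-c["cy"])/c["fy"];th=np.hypot(dx,dy)+1e-9
    t=np.tan(th)/th*z
    p=np.stack([dx*t,-dy*t,-z],-1)@R.from_quat(c["rotation"]).as_matrix().T+c["origin"]
    d=p[...,:2]-BC
    return np.dstack([d@X,d@Y,p[...,2]])*1000
if __name__=="__main__":
    B=wbox(sys.argv[1]); Z=B[...,2]
    m=np.zeros(Z.shape,bool); m[95:290,70:370]=1
    q=B[m&(abs(Z-75)<4)&(abs(B[...,0])<110)&(abs(B[...,1])<160)]
    r=cv2.minAreaRect(q[:,:2].astype(np.float32)); print("lid",r, np.median(q[:,2]))
    q=B[m&(Z>138)&(abs(B[...,0]-30)<30)]; print("knob",q.mean(0),q.min(0),q.max(0))
    k=m&(abs(B[...,0]-4)<6)&(Z>85)&(B[...,1]>-70)
    q=B[k]; h=np.arange(-64,56,2)
    print([(int(y),int(q[abs(q[:,1]-y)<1.5][:,2].max()) if (abs(q[:,1]-y)<1.5).any() else 0) for y in h])
E
python3 wf.py w1.npz
```

```text
lid ((1.8683242797851562, -2.152984619140625), (286.7513427734375, 192.14630126953125), 89.94154357910156) 74.24867590578143
knob [ 32.33298675 -25.15583505 152.73579357] [ 25.66977424 -35.0972699  138.26824674] [ 42.87725122 -18.14313442 157.9669567 ]
[(-64, 108), (-62, 109), (-60, 109), (-58, 109), (-56, 109), (-54, 109), (-52, 109), (-50, 109), (-48, 109), (-46, 109), (-44, 109), (-42, 109), (-40, 108), (-38, 109), (-36, 109), (-34, 109), (-32, 109), (-30, 109), (-28, 109), (-26, 108), (-24, 109), (-22, 109), (-20, 109), (-18, 109), (-16, 109), (-14, 109), (-12, 109), (-10, 109), (-8, 109), (-6, 109), (-4, 110), (-2, 109), (0, 109), (2, 109), (4, 109), (6, 108), (8, 108), (10, 108), (12, 94), (14, 94), (16, 93), (18, 93), (20, 93), (22, 109), (24, 109), (26, 109), (28, 108), (30, 109), (32, 236), (34, 236), (36, 109), (38, 109), (40, 109), (42, 109), (44, 109), (46, 109), (48, 109), (50, 108), (52, 0), (54, 0)]
```

```bash
python3 -m creep '[-13,-30,0,-0.4,0.5, -13,-30,0,0,0.5, -12,-30,0,0,0.5, 0,0,20,0,0.5, 0,0,20,0,0.5, 0,0,20,0,0.5, 0,0,20,0,0.5, 0,0,17,0,0.5, 0,0,0,0,0.5, 0,0,0,0,0.5]' 20; python3 w.py w2
```

```text
t: 3.2
position: [0.6317, 0.0361, 0.1345]
eef_rot: [-0.154, 0.988, 0.0, -0.0]
contact_force: [-0.2, 0.0, 0.0]
gripper_width: 0.043
gripper_force: 0.0
tcp box 31.1 -26.0 134.5 tool x ang rel -X 0.19524210346881432 t 3.2 w 0.04295727406626677
F box -0.15 0.08 0.04
```

View pics/w2.png

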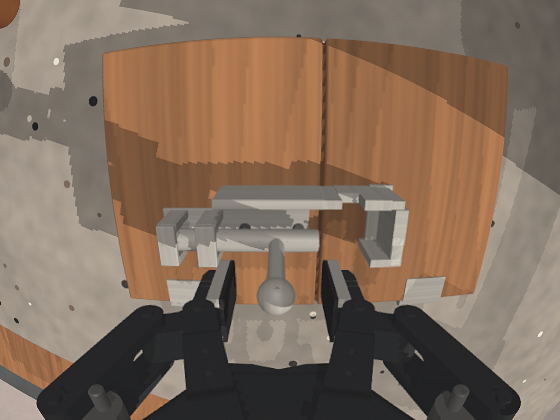

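The knob (276,295) sits between the pads (236 and 322), slightly to the left. The box edges look parallel to the image axes. Now I'll measure the knob and notch.

```bash
python3 - <<'E'
from wf import *
B=wbox("w2.npz");Z=B[...,2]
m=np.zeros(Z.shape,bool);m[265:318,254:298]=1
q=B[m&(Z>138)&(Z<165)]
f=lambda p:np.linalg.norm(q-p,axis=1)-9
from scipy.optimize import least_squares
print(len(q),least_squares(f,[30,-28,148],loss="soft_l1").x,q.min(0),q.max(0))
m[:]=0;m[170:230,200:410]=1
q=B[m&(abs(B[...,0]-3)<7)&(Z>85)]
print([(int(y),int(q[abs(q[:,1]-y)<.7][:,2].max()) if (abs(q[:,1]-y)<.7).any() else 0) for y in range(4,28)], q[:,1].min(),q[:,1].max())
k=q[q[:,2]>107]; print(k[:,0].min(),k[:,0].max())
E
```

```text
1158 [ 35.21701663 -27.34304122 147.81817821] [ 25.69082514 -35.97928094 138.21243479] [ 42.08794287 -18.77120502 158.44841834]
[(4, 108), (5, 108), (6, 108), (7, 109), (8, 109), (9, 108), (10, 94), (11, 94), (12, 94), (13, 94), (14, 95), (15, 94), (16, 94), (17, 94), (18, 94), (19, 95), (20, 94), (21, 108), (22, 109), (23, 109), (24, 109), (25, 110), (26, 110), (27, 109)] -63.011306527516325 49.18714291764975
-0.5533815975090192 9.918512372339785
```

```bash
python3 -m creep '[-1,-1.3,0,0,0.5, 0,0,0,0,0.6, 0,0,0,0,0.7, 0,0,0,0,0.75, 0,0,0,0,0.8, 0,0,0,0,0.85, 0,0,0,0,0.9, 0,0,0,0,0.95, 0,0,0,0,1, 0,0,0,0,1]' 20; python3 w.py
```

```text
t: 4.25
position: [0.6333, 0.0346, 0.1346]
eef_rot: [-0.154, 0.988, 0.0, 0.0]
contact_force: [-0.8, 0.2, 4.1]
gripper_width: 0.0162
gripper_force: 19.6
tcp box 32.2 -27.9 134.6 tool x ang rel -X 0.1422210350239368 t 4.25 w 0.01617696036642417
F box -0.72 0.48 4.11
```

```bash
python3 -m creep '[0,3,0,0,1, 0,4,0,0,1, 0,4,0,0,1, 0,5,0,0,1, 0,5,0,0,1, 0,5,0,0,1, 0,5,0,0,1, 0,4,0,0,1, 0,3,0,0,1, 0,0,0,0,1]'; python3 w.py
```

```text
t: 5.25
position: [0.6216, 0.0715, 0.1345]
eef_rot: [-0.154, 0.988, 0.0, 0.0]
contact_force: [0.0, -1.2, 5.4]
gripper_width: 0.0161
gripper_force: 19.7
tcp box 32.1 10.9 134.5 tool x ang rel -X 0.1681541308162764 t 5.25 w 0.01610228981519873
F box -0.34 -1.11 5.41
```

```bash
python3 -m creep '[0,0.5,0,0,1, 0,0.5,0,0,1, 0,0.5,0,0,1, 0,0.5,0,0,1, 0,0.5,0,0,1, 0,0.5,0,0,1, 0,0.5,0,0,1, 0,0.5,0,0,1, 0,0,0,0,1, 0,0,0,0,1]'; python3 w.py
```

```text
t: 6.25
position: [0.6205, 0.0749, 0.1346]
eef_rot: [-0.154, 0.988, 0.0, 0.0]
contact_force: [0.4, -2.0, 5.8]
gripper_width: 0.0161
gripper_force: 19.7
tcp box 32.1 14.3 134.6 tool x ang rel -X 0.15331500010714194 t 6.25 w 0.016091347531094966
F box -0.21 -2.0 5.84
```

```bash
python3 -m creep '[0,0.3,0,0,1, 0,0.3,0,0,1, 0,0.3,0,0,1, 0,0.3,0,0,1, 0,0.3,0,0,1, 0,0.3,0,0,1, 0,0,0,0,1, 0,0,0,0,1, 0,0,0,0,1, 0,0,0,0,1]'; python3 w.py w3
```

```text
t: 7.25
position: [0.62, 0.0765, 0.1346]
eef_rot: [-0.154, 0.988, 0.0, 0.0]
contact_force: [-0.1, -2.9, 5.3]
gripper_width: 0.0161
gripper_force: 19.7
tcp box 32.1 16.1 134.6 tool x ang rel -X 0.1482948989905708 t 7.25 w 0.016132174126174716
F box -1.0 -2.77 5.32
```

```bash
python3 -m creep '[0,0.3,0,0,1, 0,0.3,0,0,1, 0,0.3,0,0,1, 0,0.3,0,0,1, 0,0.3,0,0,1, 0,0,0,0,1, 0,0,0,0,1, 0,0,0,0,1, 0,0,0,0,1, 0,0,0,0,1]'; python3 w.py
```

```text
t: 8.3
position: [0.6199, 0.0768, 0.1346]
eef_rot: [-0.154, 0.988, -0.001, 0.0]
contact_force: [0.5, -7.1, 4.8]
gripper_width: 0.0161
gripper_force: 19.8
tcp box 32.1 16.3 134.6 tool x ang rel -X 0.13311575549440136 t 8.3 w 0.016055925839982894
F box -1.66 -6.87 4.77
```

The bolt tip is at the end wall: 7 N, stalled at about 45 mm of travel. I'll relieve the push and regrip with the pads a little more to the outer side.

```bash
python3 -m creep '[0,-0.5,0,0,1, 0,-0.5,0,0,1, 0,0,0,0,0.7, 0,0,0,0,0.7, 2,0,0,0,0.7, 2,0,0,0,0.7, 0,0,0,0,0.9, 0,0,0,0,1, 0,0,0,0,1, 0,0,0,0,1]'; python3 w.py
```

```text
t: 9.3
position: [0.6156, 0.0752, 0.1339]
eef_rot: [-0.154, 0.988, -0.0, -0.001]
contact_force: [-1.5, -3.1, -2.7]
gripper_width: 0.0157
gripper_force: 19.5
tcp box 27.5 16.1 133.9 tool x ang rel -X 0.1326102953834436 t 9.3 w 0.015747291630888612
F box -2.38 -2.54 -2.69
```

```bash
python3 -m creep '[5.2,0,0.3,0,1, 5.1,0,0.8,0,1, 5.0,0,1.3,0,1, 4.9,0,1.8,0,1, 4.7,0,2.3,0,1, 4.4,0,2.7,0,1, 4.1,0,3.1,0,1, 3.8,0,3.5,0,1, 0,0,0,0,1, 0,0,0,0,1]'; python3 w.py w4
```

```text
t: 10.3
position: [0.5802, 0.0642, 0.1181]
eef_rot: [-0.154, 0.988, 0.0, -0.0]
contact_force: [-0.3, 0.0, -0.2]
gripper_width: -0.0
gripper_force: 0.0
tcp box -9.6 16.3 118.1 tool x ang rel -X 0.1381914076737587 t 10.3 w -4.47048150919155e-05
F box -0.29 0.1 -0.2
```

View pics/w4.png

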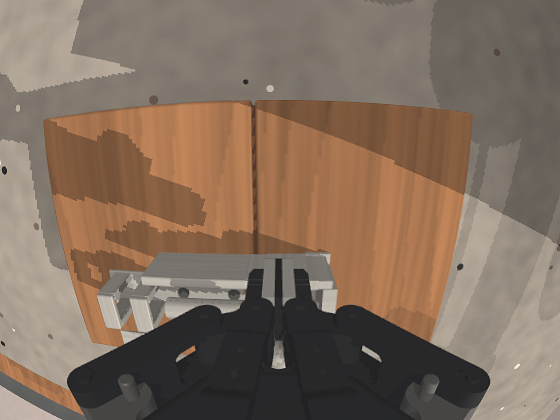

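The fingers slipped off the knob and are now shut beyond it. The knob is behind them, around (279,350). I'll rise and look.

```bash
python3 -m creep '[0,0,15,0,1, 0,0,0,0,1, 0,0,0,0,1, 0,0,0,0,1, 0,0,0,0,1, 0,0,0,0,1, 0,0,0,0,1, 0,0,0,0,1, 0,0,0,0,1, 0,0,0,0,1]' --help 2>&1 | head -5; python3 w.py
```

```text
invalid input: not JSON, or not a number
tcp box -9.2 16.2 118.4 tool x ang rel -X 0.14237674067285866 t 10.35 w -0.00016624287041082256
F box -0.18 -0.45 0.02
```

That call was refused, which is just as well: it would have moved down, since up is negative dz. Here is the correct rise.

```bash
python3 -m creep '[0,0,-20,0,1, 0,0,-20,0,1, 0,0,-20,0,1, 0,0,-15,0,1, -15,0,0,0,1, -15,0,0,0,1, -15,0,0,0,1, -15,0,0,0,1, 0,0,0,0,1, 0,0,0,0,1]'; python3 w.py w5
```

```text
t: 11.35
position: [0.6374, 0.0824, 0.1932]
eef_rot: [-0.154, 0.988, 0.0, -0.0]
contact_force: [0.6, -0.6, 0.7]
gripper_width: -0.0001
gripper_force: 0.0
tcp box 50.5 16.4 193.2 tool x ang rel -X 0.1539288500479472 t 11.35 w -9.871192689742066e-05
F box 0.44 -0.72 0.67
```

View pics/w5.png

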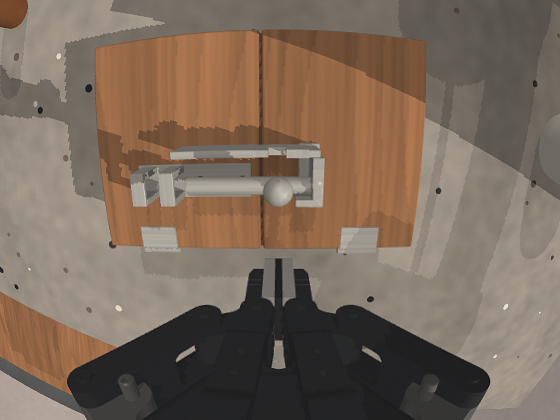

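The knob at (278,190) lies over the axis, so the handle is still nearly upright. The rod is in line with the notch at (278,150). Next, measure the knob.

```bash
python3 - <<'E'
from wf import *
B=wbox("w5.npz");Z=B[...,2]
m=np.zeros(Z.shape,bool);m[172:210,260:298]=1
q=B[m&(Z>120)&(Z<170)]
from scipy.optimize import least_squares
print(len(q),least_squares(lambda p:np.linalg.norm(q-p,axis=1)-9,[30,16,148],loss="soft_l1").x,q.min(0),q.max(0))
m[:]=0;m[135:165,165:325]=1
q=B[m&(Z>105)&(Z<113)]; print("rail",q.min(0),q.max(0))
q=B[m&(Z>92)&(Z<97)&(B[...,1]>0)&(B[...,1]<30)]; print("notch",np.median(q,0),q.min(0),q.max(0))
E
```

```text
703 [ 20.0411012   16.1617255  147.41226261] [ 11.09777786   7.3119215  145.88368618] [ 27.68873677  24.58748423 158.02843931]
rail [ -0.30199611 -62.75394424 105.18101844] [ 10.69264361  49.03749375 110.5639656 ]
notch [ 2.57539828 15.47662766 93.35324917] [-0.37931705  0.53302326 92.02568936] [ 5.69424111 29.49346584 96.87303143]
```

```bash
python3 -m creep '[0,0,12,0,1, 0,0,13,0,1, 0,0,13,0,1, 0,0,12,0,1, 2,0,0,0,1, 3,0,0,0,1, 3,0,0,0,1, 3,0,0,0,1, 0,0,0,0,1, 0,0,0,0,1]'; python3 w.py; python3 -m creep '[3,0,0.5,0,1, 3,0,0.5,0,1, 3,0,0.5,0,1, 3,0,1,0,1, 3,0,1,0,1, 3,0,1.5,0,1, 3,0,2,0,1, 3,0,2,0,1, 0,0,0,0,1, 0,0,0,0,1]'; python3 w.py
```

```text
t: 12.4
position: [0.6273, 0.079, 0.144]
eef_rot: [-0.154, 0.988, -0.0, 0.0]
contact_force: [-0.4, 0.8, -0.4]
gripper_width: 0.0002
gripper_force: 0.0
tcp box 39.9 16.2 144.0 tool x ang rel -X 0.13949323672164837 t 12.4 w 0.00017779819629888603
F box -0.11 0.85 -0.44
t: 13.4
position: [0.6037, 0.0717, 0.134]
eef_rot: [-0.154, 0.988, 0.0, -0.001]
contact_force: [-0.5, -1.2, 0.0]
gripper_width: -0.0
gripper_force: 0.0
tcp box 15.2 16.4 134.0 tool x ang rel -X 0.1350633478944019 t 13.4 w -2.8180190509582713e-05
F box -0.88 -1.0 0.03
```

```bash
python3 -m creep '[0,0,-5,0,1, 0,0,-10,0,1, 0,0,-15,0,1, -10,0,-10,0,1, -10,0,0,0,1, -10,0,0,0,1, 0,0,0,0,1, 0,0,0,0,1, 0,0,0,0,1, 0,0,0,0,1]'; python3 w.py w6
```

```text
t: 14.4
position: [0.6324, 0.0808, 0.174]
eef_rot: [-0.154, 0.988, 0.0, -0.0]
contact_force: [0.4, -0.7, 0.3]
gripper_width: -0.0001
gripper_force: 0.0
tcp box 45.3 16.4 174.0 tool x ang rel -X 0.13428029204587233 t 14.4 w -0.00013861333312007972
F box 0.18 -0.78 0.28
```

View pics/w6.png

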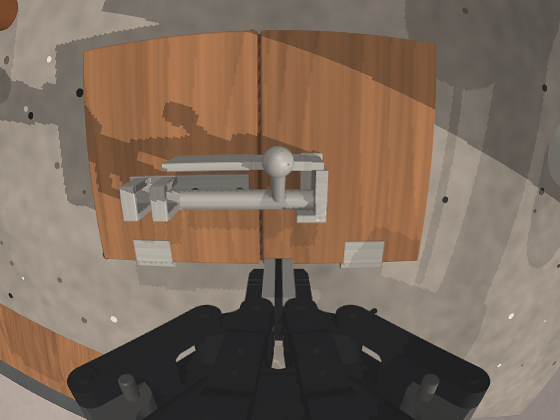

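The handle has turned: the knob is now at (278,161), above the notch, and the rod is in line with it.

```bash
python3 - <<'E'
from wf import *
B=wbox("w6.npz");Z=B[...,2]
m=np.zeros(Z.shape,bool);m[145:178,262:295]=1
q=B[m&(Z>120)&(Z<170)]
from scipy.optimize import least_squares
print(len(q),least_squares(lambda p:np.linalg.norm(q-p,axis=1)-9,[0,16,138],loss="soft_l1").x,q.min(0),q.max(0))
m[:]=0;m[145:180,165:325]=1
q=B[m&(Z>105)&(Z<113)]; print("rail",q.min(0),q.max(0))
q=B[m&(Z>90)&(Z<97)&(B[...,1]>0)&(B[...,1]<30)]; print("notch",len(q),q.min(0),q.max(0))
k=B[m&(Z>105)&(Z<113)]; k=np.sort(k[(k[:,1]>-5)&(k[:,1]<35)][:,1]); i=np.diff(k).argmax(); print("gap",k[i],k[i+1])
E
```

```text
823 [ -4.19283407  16.06111036 136.18151302] [-13.32337354   7.30423047 123.49723585] [  7.32060447  25.15345986 146.5473069 ]
rail [ -0.47514955 -60.40755049 105.01030557] [ 11.94247567  46.59165878 110.99322773]
notch 25 [-0.15512181  0.18896654 90.41218895] [ 0.76622853 29.87513143 96.98162272]
gap 6.487200829954028 25.3478858609089
```

```bash
python3 -m creep '[13,0,0,0,1, 14,0,0,0,1, 14,0,0,0,1, 12,0,0,0,1, 0,0,8,0,1, 0,0,8,0,1, 0,0,8,0,1, 1,0,3,0,1, 1,0,3,0,1, 1,0,3,0,1]'; python3 w.py; python3 -m creep '[1,0,2,0,1, 1,0,2,0,1, 1,0,2,0,1, 1,0,2,0,1, 0.5,0,2,0,1, 0.5,0,2,0,1, 0.5,0,2,0,1, 0.5,0,2,0,1, 0,0,0,0,1, 0,0,0,0,1]'; python3 w.py
```

```text
t: 15.45
position: [0.5791, 0.0637, 0.1431]
eef_rot: [-0.154, 0.988, -0.0, -0.002]
contact_force: [-14.4, -2.0, 19.3]
gripper_width: -0.0004
gripper_force: 9.7
tcp box -10.7 16.2 143.1 tool x ang rel -X 0.17282019830977902 t 15.45 w -0.0003665309768107337
F box -14.3 2.39 19.26
t: 16.45
position: [0.5739, 0.0621, 0.1251]
eef_rot: [-0.154, 0.988, 0.0, 0.0]
contact_force: [0.3, -0.3, -0.2]
gripper_width: 0.0003
gripper_force: 0.0
tcp box -16.1 16.3 125.1 tool x ang rel -X 0.13339703633062072 t 16.45 w 0.00025111925520446315
F box 0.23 -0.41 -0.19
```

```bash
python3 -m creep '[0,0,-15,0,1, 0,0,-20,0,1, 0,0,-20,0,1, -10,0,-10,0,1, -15,0,0,0,1, -15,0,0,0,1, -15,0,0,0,1, -10,0,0,0,1, 0,0,0,0,1, 0,0,0,0,1]'; python3 w.py w7; cat > kn.py <<'E'
from wf import *
from scipy.optimize import least_squares
B=wbox(sys.argv[1]);Z=B[...,2]; m=np.zeros(Z.shape,bool);m[100:240,225:335]=1
q=B[m&(Z>118)&(Z<165)&(abs(B[...,1]-16)<15)&(abs(B[...,0]-5)<45)]
p=least_squares(lambda p:np.linalg.norm(q-p,axis=1)-9,q.mean(0)-[0,0,5],loss="soft_l1",f_scale=.7).x
print(len(q),"knob",p,"theta",np.arctan2(31-p[0],p[2]-97), "r",np.hypot(31-p[0],p[2]-97))
E
python3 kn.py w7.npz;python3 kn.py w6.npz
```

```text
t: 17.45
position: [0.6356, 0.0818, 0.1907]
eef_rot: [-0.154, 0.988, -0.0, -0.0]
contact_force: [-0.4, 0.1, 0.1]
gripper_width: -0.0005
gripper_force: 0.0
tcp box 48.6 16.4 190.7 tool x ang rel -X 0.14963446179410766 t 17.45 w -0.000526292553414217
F box -0.38 0.19 0.12
514 knob [-19.35698253  15.68359756 115.14553813] theta 1.2249414913419698 r 53.52650038438072
966 knob [ -3.70764508  16.05410913 135.99930553] theta 0.7272378365451845 r 52.206957954111985
```

View pics/w7.png

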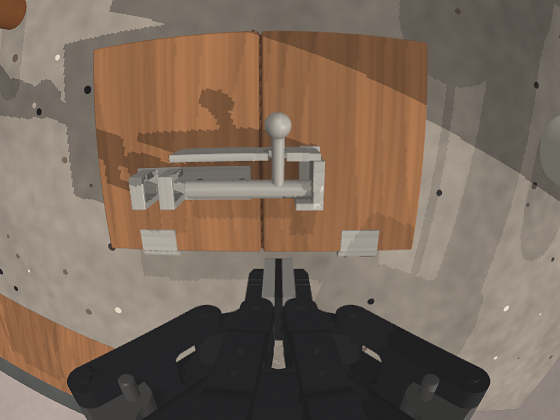

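The knob is at (278,126) with the rod seated in the notch, θ≈1.2. So the push did work. I'll continue gently from directly above.

```bash
python3 -m creep '[16,0,0,0,1, 17,0,0,0,1, 17,0,0,0,1, 17,0,0,0,1, 0,0,15,0,1, 0,0,15,0,1, 0,0,15,0,1, 0,0,12,0,1, 0,0,5,0,1, 0,0,0,0,1]'; python3 w.py; python3 -m creep '[0,0,1,0,1, 0,0,1,0,1, 0,0,1,0,1, 0,0,1,0,1, 0,0,1,0,1, 0,0,1,0,1, 0,0,1,0,1, 0,0,1,0,1, 0,0,0,0,1, 0,0,0,0,1]'; python3 w.py
```

```text
t: 18.5
position: [0.5714, 0.0615, 0.127]
eef_rot: [-0.154, 0.988, 0.0, -0.001]
contact_force: [-0.7, -0.3, 0.5]
gripper_width: -0.0003
gripper_force: 0.0
tcp box -18.7 16.4 127.0 tool x ang rel -X 0.14696692704831094 t 18.5 w -0.00025146692241500505
F box -0.73 -0.09 0.5
t: 19.5
position: [0.572, 0.0614, 0.1204]
eef_rot: [-0.154, 0.988, 0.0, 0.0]
contact_force: [-0.4, -0.5, 0.3]
gripper_width: 0.0001
gripper_force: 0.3
tcp box -18.2 16.2 120.4 tool x ang rel -X 0.13669268744715168 t 19.5 w 7.220894267326387e-05
F box -0.48 -0.34 0.27
```

```bash
python3 -m creep '[0,0,1,0,1, 0,0,1,0,1, 0,0,1,0,1, 0,0,1,0,1, 0,0,1,0,1, 0,0,1,0,1, 0,0,0,0,1, 0,0,0,0,1, 0,0,0,0,1, 0,0,0,0,1]'; python3 w.py
```

```text
t: 20.5
position: [0.572, 0.0614, 0.1144]
eef_rot: [-0.154, 0.988, 0.0, 0.0]
contact_force: [0.2, 0.2, 0.0]
gripper_width: 0.0003
gripper_force: 0.0
tcp box -18.2 16.2 114.4 tool x ang rel -X 0.1391428236970853 t 20.5 w 0.000319170728174205
F box 0.22 0.17 0.05
```

```bash
python3 -m creep '[0,0,0.5,0,1, 0,0,0.5,0,1, 0,0,0.5,0,1, 0,0,0.5,0,1, 0,0,0.5,0,1, 0,0,0.5,0,1, 0,0,0,0,1, 0,0,0,0,1, 0,0,0,0,1, 0,0,0,0,1]'; python3 w.py
```

```text
t: 21.5
position: [0.572, 0.0614, 0.1115]
eef_rot: [-0.154, 0.988, -0.0, 0.0]
contact_force: [-0.8, 0.3, 0.0]
gripper_width: -0.0004
gripper_force: 0.3
tcp box -18.2 16.2 111.5 tool x ang rel -X 0.13851968481500876 t 21.5 w -0.00039710348806452797
F box -0.67 0.54 0.03
```

```bash
python3 -m creep '[0,0,0.4,0,1, 0,0,0.4,0,1, 0,0,0.4,0,1, 0,0,0.4,0,1, 0,0,0.4,0,1, 0,0,0,0,1, 0,0,0,0,1, 0,0,0,0,1, 0,0,0,0,1, 0,0,0,0,1]'; python3 w.py; sed -i 's/Z>118/Z>88/; s/-5)<45/+20)<14/' kn.py;  python3 -m creep '[0,0,-10,0,1, 0,0,-20,0,1, 0,0,-20,0,1, 0,0,-20,0,1, -17,0,0,0,1, -17,0,0,0,1, -17,0,0,0,1, -16,0,0,0,1, 0,0,0,0,1, 0,0,0,0,1]'; python3 w.py w8; python3 kn.py w8.npz
```

```text
t: 22.5
position: [0.5719, 0.0614, 0.1095]
eef_rot: [-0.154, 0.988, 0.0, 0.0]
contact_force: [-0.9, 0.3, 0.9]
gripper_width: -0.0002
gripper_force: 0.3
tcp box -18.2 16.2 109.5 tool x ang rel -X 0.1396502060792102 t 22.5 w -0.00015021067539565676
F box -0.8 0.57 0.86
t: 23.5
position: [0.6356, 0.0818, 0.1797]
eef_rot: [-0.154, 0.988, -0.0, -0.0]
contact_force: [0.1, 0.8, -0.7]
gripper_width: 0.0001
gripper_force: 0.0
tcp box 48.6 16.4 179.7 tool x ang rel -X 0.15191217116671396 t 23.5 w 8.563069190634312e-05
F box 0.3 0.7 -0.75
696 knob [-21.78810473  15.67188553  99.98655927] theta 1.5142802074545676 r 52.87252156776059
```

View pics/w8.png

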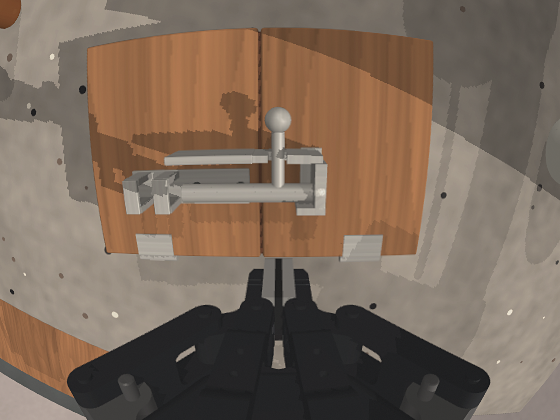

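The knob is at (278,119), with the rod lying level in the notch. The camera gives θ≈1.51 and the fingertip height gives about 1.50. The arm is clear, so I'm handing it in.

```bash
python3 -c "
from station import robot
print(robot.finish_job())"
```

```text
the job is handed in; nothing more can be done
None
```

The job is handed in, verdict not reported: the bolt is slid home (about 45 mm), the handle is down in the notch (about 1.51 rad by camera) and the arm is clear, but the pinch slipped off once, so I finished by pushing with shut fingers, which briefly reached about 24 N at the fingers as the push started; the force on the rail or keeper was not measured.

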